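Heft the screw tins, box the full ones and close the carton

TASK

Heft each sealed screw tin on the bench: put the full (heavy) ones in the open carton and the empty (light) ones in the low plywood tray, all lying on the floor beside each other and not stacked. Then, with the long flaps still open, fold down the carton's two short end flaps, and after that fold the two long side flaps down over them so that the carton is closed flat. Leave the wooden blocks and the bench brush where they are.

Things in the scene. Friction and masses are not known exactly. Their poses are not given: they have to be found in the camera images.
- tin1: sealed plain sheet-metal screw tin, 64 (its x) x 50 (its y) x 40 (its z) mm, flat box with lid; origin at its centre, z up when it lies lid up. May be full (about 450 g, 380 to 520) or empty (about 70 g, 60 to 80): looks never tell. Four to six of the six tins are present (three at most of either kind), the rest absent.
- tin2: sealed plain sheet-metal screw tin, 64 (its x) x 50 (its y) x 40 (its z) mm, flat box with lid; origin at its centre, z up when it lies lid up. May be full (about 450 g, 380 to 520) or empty (about 70 g, 60 to 80): looks never tell. Four to six of the six tins are present (three at most of either kind), the rest absent.
- tin3: sealed plain sheet-metal screw tin, 64 (its x) x 50 (its y) x 40 (its z) mm, flat box with lid; origin at its centre, z up when it lies lid up. May be full (about 450 g, 380 to 520) or empty (about 70 g, 60 to 80): looks never tell. Four to six of the six tins are present (three at most of either kind), the rest absent.
- tin4: sealed plain sheet-metal screw tin, 64 (its x) x 50 (its y) x 40 (its z) mm, flat box with lid; origin at its centre, z up when it lies lid up. May be full (about 450 g, 380 to 520) or empty (about 70 g, 60 to 80): looks never tell. Four to six of the six tins are present (three at most of either kind), the rest absent.
- tin5: sealed plain sheet-metal screw tin, 64 (its x) x 50 (its y) x 40 (its z) mm, flat box with lid; origin at its centre, z up when it lies lid up. May be full (about 450 g, 380 to 520) or empty (about 70 g, 60 to 80): looks never tell. Four to six of the six tins are present (three at most of either kind), the rest absent.
- tin6: sealed plain sheet-metal screw tin, 64 (its x) x 50 (its y) x 40 (its z) mm, flat box with lid; origin at its centre, z up when it lies lid up. May be full (about 450 g, 380 to 520) or empty (about 70 g, 60 to 80): looks never tell. Four to six of the six tins are present (three at most of either kind), the rest absent.
- carton: open cardboard carton fixed to the bench, outer 120 (its x) x 258 (its y) x 60 (z) mm, walls and floor 4 mm, inside 112 x 250 x 56; origin at the centre of its underside, z up
- tray: low open plywood tray fixed to the bench, outer 126 (its x) x 226 (its y) x 12 mm, walls and floor 5 mm; origin at the centre of its underside, z up
- flap_left (a joint): end flap of the carton, on its +y end: 110 wide, 58 long, 3 mm thick, hinge line at carton y = +129 mm, 61.5 mm up; reads 0 shut flat, grows as it swings up and outwards (1.57 upright, 2.5 = leaning well out, its stop); stays where it is left (hinge friction 0.03 N m, a newton or two at its free edge moves it along its arc; a level push on the edge of a far-leaning flap may bind, so push inwards and upwards)
- flap_right (a joint): end flap of the carton, on its -y end: 110 wide, 58 long, 3 mm thick, hinge line at carton y = -129 mm, 61.5 mm up; reads 0 shut flat, grows as it swings up and outwards (1.57 upright, 2.5 = leaning well out, its stop); stays where it is left (hinge friction 0.03 N m, a newton or two at its free edge moves it along its arc; a level push on the edge of a far-leaning flap may bind, so push inwards and upwards)
- flap_near (a joint): long flap of the carton, on its -x side: 256 wide, 58 long, 3 mm thick, hinge line at carton x = -60 mm, 65 mm up; it lies over the end flaps; reads 0 shut flat, grows as it swings up and outwards (1.57 upright, 2.5 = leaning well out, its stop); stays where it is left (hinge friction 0.03 N m, a newton or two at its free edge moves it along its arc; a level push on the edge of a far-leaning flap may bind, so push inwards and upwards)
- flap_far (a joint): long flap of the carton, on its +x side: 256 wide, 58 long, 3 mm thick, hinge line at carton x = +60 mm, 65 mm up; it lies over the end flaps; reads 0 shut flat, grows as it swings up and outwards (1.57 upright, 2.5 = leaning well out, its stop); stays where it is left (hinge friction 0.03 N m, a newton or two at its free edge moves it along its arc; a level push on the edge of a far-leaning flap may bind, so push inwards and upwards)
- block1: bystander: standing maple block 60 x 60 x 120 mm, origin under its centre
- block2: bystander: maple block 60 x 60 x 60 mm, origin under its centre
- brush: bystander: bench brush about 280 mm long, lying along its x, origin under its middle
Mind the look-alikes: they are no part of the job. Leave any green or orange look-alike of the tin4 alone. What is shaped like the tin2 but orange is not meant.

How it is judged:
By the outcome, as a careful person would: the job done as asked, in the order asked, and still so for the second after the job is handed in, with the robot touching nothing.
Of tin1, tin2, tin3, tin4, tin5, tin6 only 4 to 6 are there at a start; the rules pass over those that are not, and their reading is None.
At some moment in a run one of tin1, tin2, tin3, tin4, tin5, tin6 may be knocked a few centimetres aside while the robot is not near it.
Once in a run the grip may slacken for a moment while it holds something.
It also fails if it takes over 200 s, if anything falls off the work surface, if the arm or the gripper's body presses on something with over 40 N, if the wrist force passes 120 N, or if a joint passes its speed limit or range.

ROBOT

A 6-joint arm with a two-finger parallel gripper is mounted at the origin on the work surface. World frame = base frame: x ahead of the robot, y to its left, z up, the work surface at z = 0. Lengths are in m, angles in rad, forces in N, time in s.
With the tool pointing down it reaches from about 0.35 to 0.775 m from the base axis. Payload 7.3 kg.
Tool frame: the origin (TCP) lies at the very end of the fingers, on their centre line; the grasp point (between the pads) lies 19 mm behind it; z points along the fingers, y is the line along which they close (so a half turn about z gives the same grasp; the last joint's range is limited). The gripper opens to 92 mm and grips with 3 to 60 N. Pads are 19 mm wide; open, the fingers measure 130 mm over their backs; the gripper's body (75 mm by 190 mm) begins 47 mm behind the grasp point.
Start: joints at [-1.444, 0.342, 1.524, -0, 1.275, -0.146], TCP at [0.141, -0.506, 0.227] pointing down, gripper open.
Joint ranges: [-2.53, 2.53], [-0.77, 2.02], [0.04, 2.7], [-1, 4.14], [0.28, 2.66], [-3.11, 3.11]. Speed limits (rad/s): [2.57, 2.57, 3.14, 3.14, 3.14, 3.14].

INTERFACE

Orientations are given as [roll, pitch, yaw] about the fixed x, y, z axes, in that order (R = Rz(yaw) Ry(pitch) Rx(roll)).
In Python, from cell import * gives the robot as it stands.
- The arm moves only by the tool step_arm, never from a script. Its argument "commands" is a list of rows, each a list of 7 numbers: the opening, from 0 (shut) to 1 (fully open), then the shift along the world's x, y, z in cm, then the turn, a rotation vector about the world's x, y, z in rad. A call has 1 to 5 rows; each row is the pose to reach, as a shift and turn from the pose commanded when the call began; what a row does not reach only later rows make up. A row lasts 1/12 s, in which the tool goes at most 41.7 mm and 7.16 degrees, less where a joint would pass 70% of its speed; a pose out of reach is approached as far as the arm can. A call with a gripper value outside its range is refused whole. The fingers move at their own pace and stop on an object; "grip_force" is the grip in N (left out, the last holds). Time passes only in rows, so rows that repeat a pose let the fingers close. It gives the time, the measured TCP pose, the force, the opening and the grip force at its end, in the units of the state.
- observe(): the state, without advancing time (a new reading comes with each control period).
- read_camera(name): name is "scene" or "top" or "wrist"; returns the picture (400x640x3 uint8, red, green, blue); there is no depth.
- camera_model(name): a dict with "vfov" (degrees; the focal length in pixels is half the picture's height over the tangent of half this angle, whatever the lens; pixels are square), "cx", "cy" (the principal point, pixels), "world_to_cam" (4x4, takes a point from world to camera coordinates). Camera axes: x right, y up, looking along -z (the intrinsics and any distortion apply to the point x, -y, -z); pixel columns grow to the right and rows downward; lengths in m; the calibration is good to about 2 mm. A picture is of the moment at which its call begins: read the wrist's pose just before it. camera_model takes no time and is no camera call; for the wrist camera it gives the pose at the moment of the call.
- hand_in(): hands the job in; it is judged then, once.
The state is a dict: "time": time; "qpos": joint angles; "qvel": joint speeds; "joint_efforts": joint torques, N m; "tool_pos": TCP position; "tool_rot": TCP orientation; "contact_force": force on the tool from outside, world axes, zero at the start; "torque": the same for the moment, N m; "opening": finger opening in m; "grip_force": force on a finger pad.
Only numpy, scipy, OpenCV 4.12 (cv2) and the standard library are available. Lean on these libraries where they do the work, as an engineer would, in place of code of your own. Each camera call takes 0.05 s, during which the arm holds its last target. There are 200 camera calls.

## Working session

There is one attempt and no reset: what is moved stays moved. The work goes in short steps, Python scripts to look and compute and a tool call to move; the robot and the scene stay as the last step left them, time stands still between calls to the robot, and variables do not carry over. Pictures are saved under pics/ and viewed, at most 14 in all, crops included, and the job is handed in when it is done.

Besides the shell and the picture viewer there is one more tool, called after "Emit:" as name([rows], argument=value, ...), one row to a line, values as JSON. step_arm: Moves the arm, as the interface text tells. Its arguments: {"type":"object","properties":{"commands":{"type":"array"},"grip_force":{"type":"number"}},"required":["commands"]}

```bash
ls; mkdir -p pics; cat > h.py <<'E'
import numpy as np, cv2
from cell import *
def snap(n,f):
    im=read_camera(n); cv2.imwrite('pics/'+f,im[:,:,::-1]); return im
def ray(m,u,v):
    f=200/np.tan(np.radians(m['vfov'])/2)
    T=np.linalg.inv(np.array(m['world_to_cam']))
    d=T[:3,:3]@np.array([(u-m['cx'])/f,-(v-m['cy'])/f,-1]); return T[:3,3],d
def onz(m,u,v,z):
    o,d=ray(m,u,v); return o+d*(z-o[2])/d[2]
def proj(m,p):
    f=200/np.tan(np.radians(m['vfov'])/2)
    c=(np.array(m['world_to_cam'])@np.append(p,1))[:3]
    return m['cx']+f*c[0]/-c[2], m['cy']-f*c[1]/-c[2]
E
python3 - <<'E'
from h import *
for n in('top','scene'):
    im=snap(n,n+'0.png'); m=camera_model(n); print({k:(np.round(v,3).tolist() if not isinstance(v,str) else v) for k,v in m.items()})
print(observe())
E
```

```text
pics
{'vfov': 45.531, 'cx': 323.786, 'cy': 200.261, 'world_to_cam': [[0.025, -1.0, 0.012, -0.082], [0.987, 0.026, 0.157, -0.552], [-0.158, 0.008, 0.987, -1.255], [0.0, 0.0, 0.0, 1.0]]}
{'vfov': 57.486, 'cx': 315.37, 'cy': 198.51, 'world_to_cam': [[-0.467, 0.884, 0.016, 0.309], [-0.639, -0.35, 0.685, 0.293], [0.611, 0.31, 0.729, -1.544], [0.0, 0.0, 0.0, 1.0]]}
{'time': 0.1, 'qpos': array([-1.44401307e+00,  3.42622138e-01,  1.52485531e+00, -1.50227769e-05,
        1.27538986e+00, -1.45951585e-01]), 'qvel': array([ 0.000267  , -0.00207542, -0.00241952, -0.00028347,  0.00092927,
        0.00101361]), 'joint_efforts': array([ 4.05350802e-04, -4.32006776e+01, -2.44692349e+01,  7.17993546e-02,
        5.25965681e-02, -5.92065226e-05]), 'tool_pos': array([ 0.14141654, -0.50525237,  0.2261536 ]), 'tool_rot': array([-3.14032946e+00, -1.71164057e-04,  2.72739111e-01]), 'contact_force': array([-0.30465236,  0.70287248, -0.00298354]), 'torque': array([-0.00857909, -0.01037764, -0.05263846]), 'grip_force': 0.0, 'opening': 0.09201430654967936}
```

View pics/top0.png

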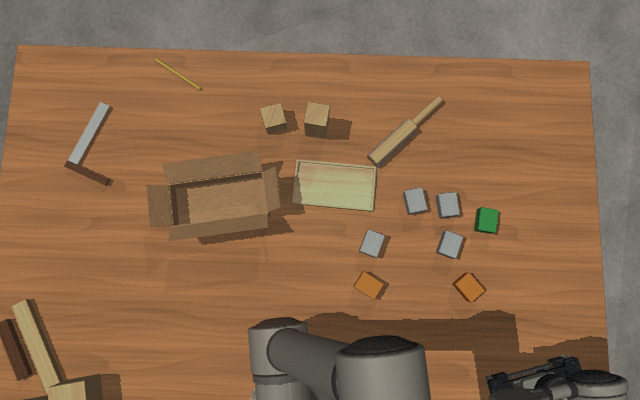

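View pics/scene0.png

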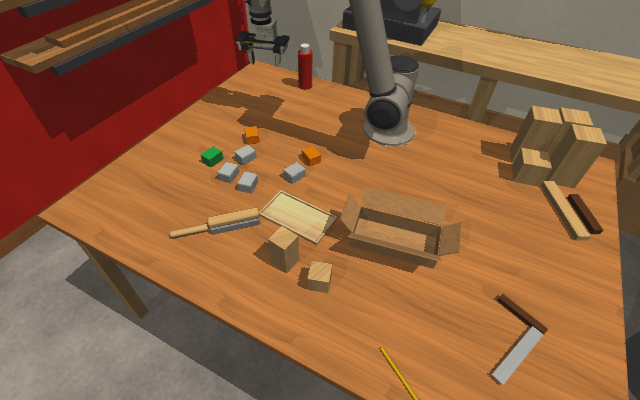

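```bash
python3 - <<'E'
from h import *
m=camera_model('top'); im=cv2.imread('pics/top0.png')
print('cam',np.linalg.inv(np.array(m['world_to_cam']))[:3,3])
hsv=cv2.cvtColor(im,cv2.COLOR_BGR2HSV)
msk=((hsv[:,:,1]<60)&(hsv[:,:,2]>110)).astype(np.uint8)
msk[:150]=0; msk[300:]=0; msk[:,:340]=0;msk[:,500:]=0
cs,_=cv2.findContours(msk,0,2)
for c in cs:
    if cv2.contourArea(c)<100: continue
    print('tin px',cv2.minAreaRect(c)[0],cv2.contourArea(c))
    P=np.array([onz(m,*p[0],.04)[:2]*1000 for p in c],np.float32)
    print('  ',cv2.minAreaRect(P))
    x,y,w,h=cv2.boundingRect(c); print(hsv[y+h//2,x:x+w,2])
def q(name,pts,z): 
    for p in pts: print(name,p,np.round(onz(m,*p,z),4))
q('tray',[(297,161),(377,167),(374,210),(294,204)],.012)
q('cart',[(172,183),(263,178),(268,214),(176,226)],.06)
c1=cv2.resize(im[140:250,135:395],None,fx=3,fy=3,interpolation=cv2.INTER_CUBIC)
cv2.imwrite('pics/crop.png',c1)
E
```

```text
cam [ 0.34927762 -0.05733541  1.3273337 ]
tin px (450.6769714355469, 243.91539001464844) 387.0
   ((444.13226318359375, -413.35308837890625), (49.719478607177734, 63.17422866821289), 69.94095611572266)
[ 70  74 117 151 152 148 153 152 152 152 155 155 150 152 153 155 155 153
 155 149 160 123 101  99]
tin px (371.8219299316406, 242.80824279785156) 387.5
   ((441.8059997558594, -199.94346618652344), (49.07158279418945, 62.709083557128906), 70.28709411621094)
[172 145 118 147 152 151 153 155 154 150 154 154 158 155 157 157 158 154
 156 153 155 140 104 100 103]
tin px (448.5837707519531, 203.79481506347656) 368.0
   ((553.922607421875, -409.5556945800781), (63.2679557800293, 49.794837951660156), 7.592133045196533)
[ 76  78 130 153 150 149 150 151 149 152 154 155 153 155 154 149 151 153
 150 148 101  91]
tin px (415.5294494628906, 199.61766052246094) 372.5
   ((563.057861328125, -318.9363098144531), (63.08387756347656, 50.42853927612305), 13.495055198669434)
[ 74  87 133 150 150 150 151 152 152 151 151 155 153 152 154 151 149 151
 152 149  97  89  90]
tray (297, 161) [0.6696 0.0109 0.012 ]
tray (377, 167) [ 0.6584 -0.2159  0.012 ]
tray (374, 210) [ 0.5353 -0.2084  0.012 ]
tray (294, 204) [0.5464 0.0151 0.012 ]
cart (172, 183) [0.5878 0.3433 0.06  ]
cart (263, 178) [0.6082 0.0988 0.06  ]
cart (268, 214) [0.5103 0.0811 0.06  ]
cart (176, 226) [0.4717 0.324  0.06  ]
```

View pics/crop.png

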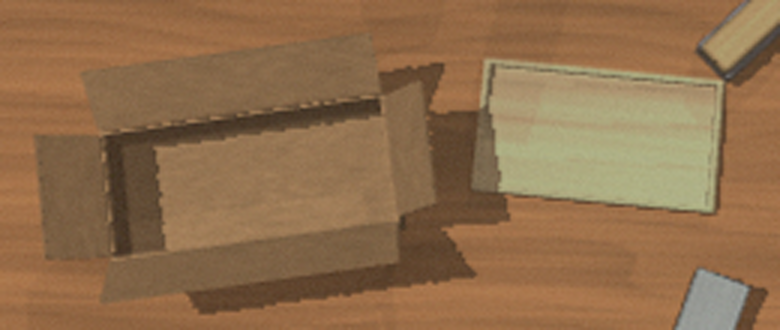

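Emit:
step_arm([
  [0.75,18,5.5,-6,0,0,-0.4],
  [0.75,18,5.5,-6,0,0,-0.4],
  [0.75,18,5.5,-6,0,0,-0.4],
  [0.75,18,5.5,-6,0,0,-0.4],
  [0.75,18,5.5,-6,0,0,-0.4],
], grip_force=30)

```text
time: 0.52
tool_pos: [0.3227, -0.4499, 0.166]
tool_rot: [-3.141, 0.0, -0.131]
contact_force: [0.0, -1.5, 1.0]
opening: 0.069
grip_force: 0.0
```

Emit:
step_arm([
  [0.75,12.3,3.7,-6.6,0,0,-0.224],
  [0.75,12.3,3.7,-6.6,0,0,-0.224],
  [0.75,12.3,3.7,-6.6,0,0,-0.224],
  [0.75,12.3,3.7,-6.6,0,0,-0.224],
  [0.75,12.3,3.7,-6.6,0,0,-0.224],
])

```text
time: 0.93
tool_pos: [0.4469, -0.4104, 0.0974]
tool_rot: [-3.138, 0.004, -0.347]
contact_force: [-1.1, 1.2, -0.3]
opening: 0.0691
grip_force: 0.0
```

```bash
python3 - <<'E'
from h import *
m=camera_model('top')
def c(u,v,z): return onz(m,135+u/3,140+v/3,z)[:2]
H={'far':[c(104,132,.065),c(382,96,.065)],'near':[c(110,258,.065),c(400,222,.065)],'left':[c(104,132,.0615),c(110,258,.0615)],'right':[c(381,98,.0615),c(402,218,.0615)]}
for k,v in H.items(): d=v[1]-v[0]; print(k,np.round(v,4).tolist(),np.degrees(np.arctan2(d[1],d[0])),np.linalg.norm(d), (v[0]+v[1])/2)
ctr=(sum(sum(np.array(v)) for k,v in H.items() if k in('far','near')))/4; print(ctr)
# flap angle from free-edge midpoint
F={'far':[(83,72),(368,35)],'near':[(103,300),(397,262)],'left':[(37,135),(45,260)],'right':[(422,82),(436,203)]}
for k,f in F.items():
    h=(H[k][0]+H[k][1])/2; n=(h-ctr)/np.linalg.norm(h-ctr); hz=.065 if k in('far','near') else .0615
    best=[]
    for a in np.arange(1,2.51,.02):
        z=hz+.058*np.sin(a); e=sum(c(*p,z) for p in f)/2
        best.append((abs((e-h)@n-(-.058*np.cos(a))),a))
    print(k,min(best))
s=observe(); print(s['tool_pos'],s['tool_rot'],s['contact_force'],s['opening'])
E
```

```text
far [[0.5839, 0.3478], [0.6236, 0.1008]] -80.87118889500593 0.25018209740948555 [0.60377695 0.22426066]
near [[0.471, 0.334], [0.5097, 0.0796]] -81.34555931469171 0.25724157050529217 [0.49032178 0.20680613]
left [[0.5846, 0.3489], [0.4713, 0.335]] -173.03259182965388 0.11411902724104842 [0.52794315 0.34196894]
right [[0.6225, 0.102], [0.5138, 0.0784]] -167.75252153548993 0.11128697207738687 [0.56813659 0.09020738]
[0.54704937 0.2155334 ]
far (np.float64(0.0014434658001779219), np.float64(2.5000000000000013))
near (np.float64(8.394862351353977e-05), np.float64(2.340000000000001))
left (np.float64(0.00015781700688039663), np.float64(2.5000000000000013))
right (np.float64(8.795473731247616e-05), np.float64(2.280000000000001))
[ 0.44685061 -0.4103646   0.09735484] [-3.13835118  0.00373552 -0.34700123] [-1.14119034  1.18487777 -0.33756805] 0.0690613460234858
```

Emit:
step_arm([
  [0.75,0,0,-3,0,0,0],
  [0.75,0,0,-6,0,0,0],
  [0.75,0,0,-8.2,0,0,0],
  [0.75,0,0,-8.2,0,0,0],
  [0.0,0,0,-8.2,0,0,0],
], grip_force=30)

```text
time: 1.35
tool_pos: [0.4433, -0.4135, 0.0183]
tool_rot: [-3.141, 0.002, -0.352]
contact_force: [0.1, -0.3, -0.0]
opening: 0.0656
grip_force: 0.0
```

Emit:
step_arm([
  [0,0,0,0,0,0,0],
  [0,0,0,0,0,0,0],
  [0,0,0,0,0,0,0],
  [0,0,0,0,0,0,0],
  [0,0,0,0,0,0,0],
])

```text
time: 1.77
tool_pos: [0.445, -0.4149, 0.0208]
tool_rot: [3.139, -0.003, -0.351]
contact_force: [-2.0, -0.9, 6.8]
opening: 0.0495
grip_force: 30.0
```

Emit:
step_arm([
  [0,0,0,3,0,0,0],
  [0,0,0,6,0,0,0],
  [0,0,0,9,0,0,0],
  [0,0,0,12,0,0,0],
  [0,0,0,12,0,0,0],
])

```text
time: 2.18
tool_pos: [0.4466, -0.4161, 0.1461]
tool_rot: [3.136, -0.011, -0.351]
contact_force: [1.2, -1.8, 0.7]
opening: 0.0497
grip_force: 30.0
```

Emit:
step_arm([
  [0,0,0,0,0,0,0],
  [0,0,0,0,0,0,0],
  [0,0,0,0,0,0,0],
  [0,0,0,0,0,0,0],
  [0,0,0,0,0,0,0],
])

```text
time: 2.6
tool_pos: [0.444, -0.4132, 0.1376]
tool_rot: [-3.141, 0.002, -0.351]
contact_force: [0.0, -0.4, -0.9]
opening: 0.0495
grip_force: 30.0
```

Emit:
step_arm([
  [0,3,5,0,0,0,0.07],
  [0,8,12.2,0,0,0,0.16],
  [0,8,12.2,0,0,0,0.16],
  [0,8,12.2,0,0,0,0.16],
  [0,8,12.2,0,0,0,0.16],
])

```text
time: 3.02
tool_pos: [0.5264, -0.2873, 0.1381]
tool_rot: [-3.14, 0.001, -0.186]
contact_force: [-0.6, -0.4, 0.0]
opening: 0.0494
grip_force: 30.0
```

Emit:
step_arm([
  [0,3.5,6,-1,0,0,0.07],
  [0,7.5,12.2,-3,0,0,0.142],
  [0,7.5,12.2,-3,0,0,0.142],
  [0,7.5,12.2,-3,0,0,0.142],
  [0,7.5,12.2,-3,0,0,0.142],
])

```text
time: 3.43
tool_pos: [0.6002, -0.1657, 0.1066]
tool_rot: [-3.14, 0.003, -0.045]
contact_force: [-1.3, 0.2, -0.0]
opening: 0.0497
grip_force: 30.0
```

Emit:
step_arm([
  [0,0,0,-3,0,0,0],
  [0,0,0,-6,0,0,0],
  [0,0,0,-7.5,0,0,0],
  [0,0,0,-8.2,0,0,0],
  [0,0,0,-8.3,0,0,0],
])

```text
time: 3.85
tool_pos: [0.5982, -0.1706, 0.0254]
tool_rot: [-3.141, 0.002, -0.05]
contact_force: [0.6, -0.7, -0.6]
opening: 0.0498
grip_force: 30.0
```

Emit:
step_arm([
  [0.75,0,0,0,0,0,0],
  [0.75,0,0,0,0,0,0],
  [0.75,0,0,0,0,0,0],
  [0.75,0,0,4,0,0,0],
  [0.75,0,0,8,0,0,0],
])

```text
time: 4.27
tool_pos: [0.5976, -0.1693, 0.1044]
tool_rot: [-3.14, 0.006, -0.05]
contact_force: [1.8, -1.2, 0.2]
opening: 0.0686
grip_force: 0.0
```

Emit:
step_arm([
  [0.75,-1,-4,0,0,0,0.08],
  [0.75,-2,-8,0,0,0,0.16],
  [0.75,-3.6,-12,0,0,0,0.285],
  [0.75,-3.6,-15,0,0,0,0.285],
  [0.75,-3.6,-15,0,0,0,0.285],
])

```text
time: 4.68
tool_pos: [0.562, -0.3265, 0.1064]
tool_rot: [3.138, -0.001, 0.231]
contact_force: [-0.4, 0.4, -0.1]
opening: 0.0686
grip_force: 0.0
```

```bash
cat > tins.py <<'E'
from h import *
def tins(f):
    m=camera_model('top'); im=snap('top',f)[:,:,::-1]
    hsv=cv2.cvtColor(np.ascontiguousarray(im),cv2.COLOR_BGR2HSV)
    msk=((hsv[:,:,1]<60)&(hsv[:,:,2]>110)).astype(np.uint8)
    msk[:150]=0; msk[300:]=0; msk[:,:150]=0;msk[:,500:]=0
    for c in cv2.findContours(msk,0,2)[0]:
        if cv2.contourArea(c)<60: continue
        P=np.array([onz(m,*p[0],.042)[:2] for p in c],np.float32)*1000
        (x,y),(w,h),a=cv2.minAreaRect(P); a=a if w>h else a-90
        print('tin',round(x),round(y),'size',round(w),round(h),'yaw',round(np.radians(a),3))
E
python3 -c "
from tins import *
tins('t1.png')
s=observe();print(s['tool_pos'],s['tool_rot'])"
```

```text
tin 335 -148 size 86 175 yaw -1.547
tin 353 -237 size 57 40 yaw 1.007
tin 446 -190 size 29 64 yaw -0.392
tin 433 -291 size 71 128 yaw -0.589
tin 466 -416 size 23 87 yaw -0.645
tin 378 -1 size 183 166 yaw 0.919
tin 544 -455 size 18 39 yaw -0.593
tin 533 -360 size 134 56 yaw 0.787
tin 560 -284 size 23 101 yaw -0.614
tin 597 -169 size 52 67 yaw -0.05
tin 613 -509 size 22 98 yaw -0.646
tin 635 -334 size 18 39 yaw -0.577
tin 655 -445 size 119 97 yaw 0.924
tin 687 -375 size 22 57 yaw -0.631
[ 0.56250594 -0.32341171  0.10612921] [ 3.13980454e+00 -7.59581790e-04  2.30869384e-01]
```

Emit:
step_arm([
  [0.75,0,0,-3,0,0,0],
  [0.75,0,0,-6,0,0,0],
  [0.75,0,0,-8.7,0,0,0],
  [0.75,0,0,-8.7,0,0,0],
  [0.0,0,0,-8.7,0,0,0],
])

```text
time: 5.15
tool_pos: [0.5629, -0.3182, 0.018]
tool_rot: [-3.139, 0.002, 0.236]
contact_force: [0.5, -0.8, 0.4]
opening: 0.0656
grip_force: 0.0
```

Emit:
step_arm([
  [0,0,0,0,0,0,0],
  [0,0,0,0,0,0,0],
  [0,0,0,0,0,0,0],
  [0,0,0,0,0,0,0],
  [0,0,0,0,0,0,0],
])

```text
time: 5.57
tool_pos: [0.5647, -0.3202, 0.0212]
tool_rot: [3.138, -0.003, 0.236]
contact_force: [0.6, 0.0, 5.9]
opening: 0.05
grip_force: 30.0
```

Emit:
step_arm([
  [0,0,0,3,0,0,0],
  [0,0,0,6,0,0,0],
  [0,0,0,9,0,0,0],
  [0,0,0,13,0,0,0],
  [0,0,0,15,0,0,0],
])

```text
time: 5.98
tool_pos: [0.5646, -0.3205, 0.1744]
tool_rot: [3.136, -0.004, 0.236]
contact_force: [1.3, -0.8, 0.3]
opening: 0.0497
grip_force: 30.0
```

Emit:
step_arm([
  [0,0,0,0,0,0,0],
  [0,0,0,0,0,0,0],
  [0,0,0,0,0,0,0],
  [0,0,0,0,0,0,0],
  [0,0,0,0,0,0,0],
])

```text
time: 6.4
tool_pos: [0.5627, -0.3192, 0.167]
tool_rot: [-3.139, 0.002, 0.236]
contact_force: [-1.0, -0.2, -1.5]
opening: 0.0497
grip_force: 30.0
```

Emit:
step_arm([
  [0,0,0,0,0,0,0],
  [0,0,0,0,0,0,0],
])

```text
time: 6.57
tool_pos: [0.5631, -0.3195, 0.1679]
tool_rot: [-3.141, 0.001, 0.236]
contact_force: [0.3, -0.1, -0.9]
opening: 0.0499
grip_force: 30.0
```

Emit:
step_arm([
  [0,0,0,0,0,0,0],
])

```text
time: 6.65
tool_pos: [0.5633, -0.3195, 0.1682]
tool_rot: [-3.141, 0.001, 0.236]
contact_force: [0.6, -0.1, -1.0]
opening: 0.0493
grip_force: 30.0
```

Emit:
step_arm([
  [0,0,0,0,0,0,0],
])

```text
time: 6.73
tool_pos: [0.5633, -0.3196, 0.1685]
tool_rot: [-3.141, 0.0, 0.236]
contact_force: [0.2, 0.3, -0.4]
opening: 0.0499
grip_force: 30.0
```

Emit:
step_arm([
  [0,0.5,4,0,0,0,-0.08],
  [0,1,8,0,0,0,-0.15],
  [0,2,12,0,0,0,-0.15],
  [0,2,14,0,0,0,-0.15],
  [0,2,14,0,0,0,-0.15],
])

```text
time: 7.15
tool_pos: [0.5837, -0.1749, 0.169]
tool_rot: [-3.14, 0.0, 0.091]
contact_force: [0.3, -0.4, -0.3]
opening: 0.0501
grip_force: 30.0
```

Emit:
step_arm([
  [0,1,3,-1,0,0,-0.07],
  [0,2,6,-3,0,0,-0.135],
  [0,2,8.7,-6,0,0,-0.135],
  [0,2,8.7,-6,0,0,-0.135],
  [0,2,8.7,-6,0,0,-0.135],
])

```text
time: 7.57
tool_pos: [0.6023, -0.0916, 0.107]
tool_rot: [-3.141, 0.004, -0.047]
contact_force: [-0.8, -0.6, -0.5]
opening: 0.0497
grip_force: 30.0
```

Emit:
step_arm([
  [0,0,0,-3,0,0,0],
  [0,0,0,-6,0,0,0],
  [0,0,0,-7.5,0,0,0],
  [0,0,0,-8.2,0,0,0],
  [0,0,0,-8.3,0,0,0],
])

```text
time: 7.98
tool_pos: [0.6036, -0.0943, 0.0263]
tool_rot: [3.141, -0.0, -0.05]
contact_force: [0.5, -0.3, -1.0]
opening: 0.0496
grip_force: 30.0
```

Emit:
step_arm([
  [0.62,0,0,0,0,0,0],
  [0.62,0,0,0,0,0,0],
  [0.62,0,0,0,0,0,0],
  [0.62,0,0,4,0,0,0],
  [0.62,0,0,8,0,0,0],
])

```text
time: 8.4
tool_pos: [0.6019, -0.0925, 0.105]
tool_rot: [-3.141, 0.005, -0.049]
contact_force: [1.4, -0.1, 0.2]
opening: 0.057
grip_force: 0.0
```

Emit:
step_arm([
  [0.75,-1,-4,0,0,0,0.05],
  [0.75,-2,-8,0,0,0,0.1],
  [0.75,-3,-12,0,0,0,0.1],
  [0.75,-3,-16,0,0,0,0.1],
  [0.75,-3,-18,0,0,0,0.1],
])

```text
time: 8.82
tool_pos: [0.5728, -0.2777, 0.1071]
tool_rot: [3.139, -0.002, 0.048]
contact_force: [-0.4, -0.7, 0.5]
opening: 0.069
grip_force: 0.0
```

Emit:
step_arm([
  [0.75,-1,-4,0,0,0,0.05],
  [0.75,-1.5,-8,0,0,0,0.082],
  [0.75,-1.9,-12,0,0,0,0.082],
  [0.75,-1.9,-13.8,0,0,0,0.082],
  [0.75,-1.9,-13.8,0,0,0,0.082],
])

```text
time: 9.23
tool_pos: [0.5531, -0.416, 0.1063]
tool_rot: [3.138, -0.001, 0.128]
contact_force: [-0.4, -0.2, -0.3]
opening: 0.0685
grip_force: 0.0
```

```bash
python3 -c "
from tins import *
tins('t2.png')
snap('wrist','w2.png')
s=observe();print(s['tool_pos'],s['tool_rot'])"
```

```text
tin 296 5 size 74 77 yaw -0.884
tin 332 -43 size 71 15 yaw 0.818
tin 351 -339 size 71 42 yaw 0.72
tin 341 -236 size 95 188 yaw -1.547
tin 450 -522 size 22 91 yaw -0.758
tin 446 -406 size 83 171 yaw -0.606
tin 406 -117 size 176 160 yaw 0.813
tin 512 -448 size 155 100 yaw 0.782
tin 598 -167 size 65 52 yaw 0.009
tin 602 -92 size 51 64 yaw -0.057
tin 630 -460 size 18 39 yaw -0.701
tin 654 -529 size 44 94 yaw -0.033
tin 687 -515 size 19 80 yaw -0.775
[ 0.55399606 -0.41124364  0.10595568] [ 3.14155188e+00 -3.41785168e-04  1.31278883e-01]
```

View pics/t2.png

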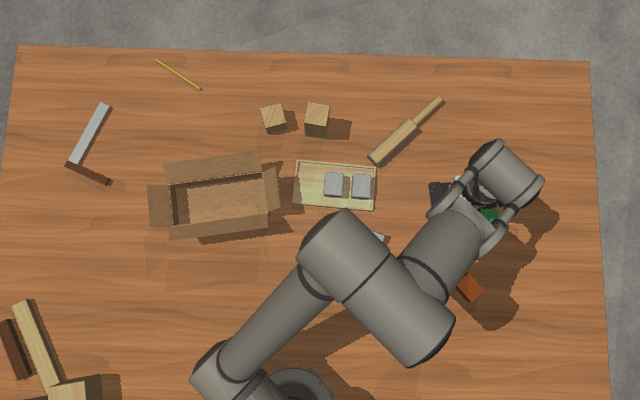

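View pics/w2.png

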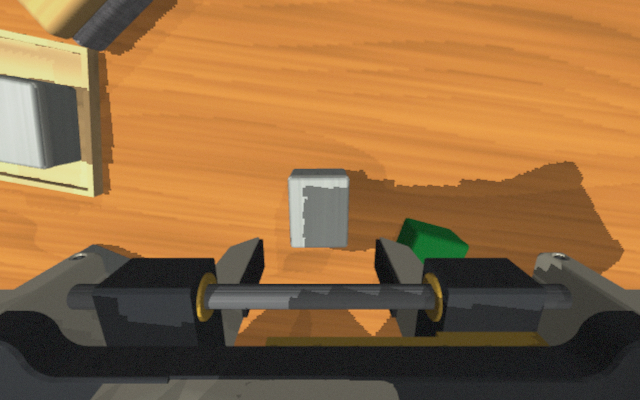

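Emit:
step_arm([
  [0.75,0,0,-3,0,0,0],
  [0.75,0,0,-6,0,0,0],
  [0.75,0,0,-8.7,0,0,0],
  [0.75,0,0,-8.7,0,0,0],
  [0.0,0,0,-8.7,0,0,0],
])

```text
time: 9.75
tool_pos: [0.5542, -0.4086, 0.0181]
tool_rot: [-3.139, 0.002, 0.135]
contact_force: [1.1, -0.7, 0.5]
opening: 0.0654
grip_force: 0.0
```

Emit:
step_arm([
  [0,0,0,0,0,0,0],
  [0,0,0,0,0,0,0],
  [0,0,0,0,0,0,0],
  [0,0,0,0,0,0,0],
  [0,0,0,0,0,0,0],
])

```text
time: 10.17
tool_pos: [0.5558, -0.4116, 0.0216]
tool_rot: [3.138, -0.003, 0.133]
contact_force: [1.2, 0.2, 5.9]
opening: 0.05
grip_force: 30.0
```

Emit:
step_arm([
  [0,0,0,3,0,0,0],
  [0,0,0,6,0,0,0],
  [0,0,0,9,0,0,0],
  [0,0,0,13,0,0,0],
  [0,0,0,15,0,0,0],
])

```text
time: 10.58
tool_pos: [0.5551, -0.4113, 0.1737]
tool_rot: [3.138, -0.003, 0.133]
contact_force: [0.7, -1.0, -2.8]
opening: 0.0497
grip_force: 30.0
```

Emit:
step_arm([
  [0,0,0,0,0,0,0],
  [0,0,0,0,0,0,0],
  [0,0,0,0,0,0,0],
  [0,0,0,0,0,0,0],
  [0,0,0,0,0,0,0],
])

```text
time: 11.0
tool_pos: [0.5535, -0.4099, 0.166]
tool_rot: [-3.138, 0.003, 0.133]
contact_force: [-0.2, 0.2, -4.6]
opening: 0.0499
grip_force: 30.0
```

Emit:
step_arm([
  [0,0,0,0,0,0,0],
  [0,0,0,0,0,0,0],
])

```text
time: 11.17
tool_pos: [0.5541, -0.4104, 0.1676]
tool_rot: [-3.14, 0.001, 0.133]
contact_force: [-0.3, 0.2, -4.2]
opening: 0.0498
grip_force: 30.0
```

Emit:
step_arm([
  [0,0,0,0,0,0,0],
])

```text
time: 11.25
tool_pos: [0.5543, -0.4106, 0.1682]
tool_rot: [-3.141, 0.001, 0.133]
contact_force: [1.1, -0.8, -4.1]
opening: 0.0501
grip_force: 30.0
```

Emit:
step_arm([
  [0,0,3,0.5,0,0,0],
  [0,0,7,1,0,0,0],
  [0,0,11,1,0,0,0],
  [0,0,15,1,0,0,0],
  [0,0,19,1,0,0,0],
], grip_force=40)

```text
time: 11.67
tool_pos: [0.554, -0.219, 0.179]
tool_rot: [3.141, -0.001, 0.132]
contact_force: [0.3, 0.9, -4.4]
opening: 0.0498
grip_force: 40.0
```

Emit:
step_arm([
  [0,0,4,0,0,0,0],
  [0,0,8,0,0,0,0],
  [0,0,12,0,0,0,0],
  [0,0,16,0,0,0,0],
  [0,0,19,0,0,0,0],
])

```text
time: 12.08
tool_pos: [0.554, -0.0275, 0.1792]
tool_rot: [-3.141, -0.001, 0.134]
contact_force: [0.9, -0.5, -4.8]
opening: 0.0498
grip_force: 40.0
```

Emit:
step_arm([
  [0,0,4,0,0,0,0.023],
  [0,0,8,0,0,0,0.023],
  [0,0,12,0,0,0,0.023],
  [0,0,16,0,0,0,0.023],
  [0,0,20,0,0,0,0.023],
])

```text
time: 12.5
tool_pos: [0.5541, 0.1713, 0.1792]
tool_rot: [3.141, -0.001, 0.156]
contact_force: [0.4, -0.1, -4.5]
opening: 0.0498
grip_force: 40.0
```

```bash
python3 -c "
from tins import *
snap('wrist','w3.png')
s=observe();print(s['tool_pos'],s['tool_rot'],s['opening'],s['grip_force'],s['contact_force'])"
```

```text
[0.55348086 0.17900414 0.17923067] [-3.13630752e+00 -2.12612383e-03  1.59965526e-01] 0.0496561623432536 39.995489716529846 [-0.87206554  7.44123023 -4.57551159]
```

View pics/w3.png

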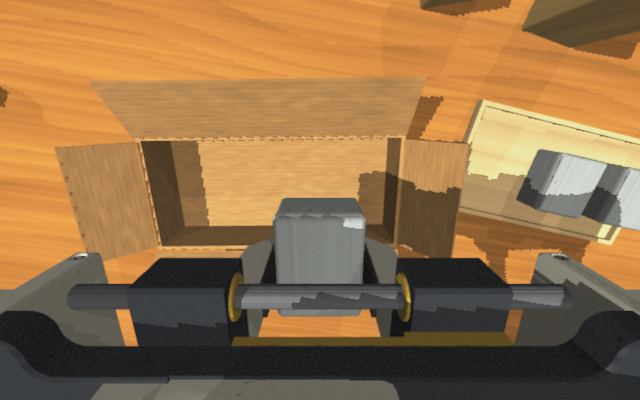

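Emit:
step_arm([
  [0,0,0,0,0,0,0],
  [0,0,0,-3,0,0,0],
  [0,0,0,-6,0,0,0],
  [0,0,0,-9,0,0,0],
  [0,0,0,-10,0,0,0],
])

```text
time: 12.97
tool_pos: [0.5519, 0.168, 0.0748]
tool_rot: [3.141, 0.007, 0.155]
contact_force: [-1.6, -0.2, -6.0]
opening: 0.0496
grip_force: 40.0
```

Emit:
step_arm([
  [0,0,0,-1.5,0,0,0],
  [0,0,0,-3,0,0,0],
  [0,0,0,-4.5,0,0,0],
  [0,0,0,-5.2,0,0,0],
  [0,0,0,-5.2,0,0,0],
])

```text
time: 13.38
tool_pos: [0.5545, 0.1688, 0.0266]
tool_rot: [3.141, 0.001, 0.155]
contact_force: [0.3, -0.5, -4.5]
opening: 0.0495
grip_force: 40.0
```

Emit:
step_arm([
  [0,0,0,-0.3,0,0,0],
  [0.75,0,0,-0.3,0,0,0],
  [0.75,0,0,-0.3,0,0,0],
  [0.75,0,0,-0.3,0,0,0],
  [0.75,0,0,-0.3,0,0,0],
])

```text
time: 13.8
tool_pos: [0.555, 0.1694, 0.0246]
tool_rot: [3.141, -0.002, 0.156]
contact_force: [-0.2, -0.2, 0.6]
opening: 0.0678
grip_force: 0.0
```

Emit:
step_arm([
  [0.75,0,0,3,0,0,0],
  [0.75,0,0,7,0,0,0],
  [0.75,0,0,11,0,0,0],
  [0.75,-1,-2,13,0,0,-0.1],
  [0.75,-2,-6,13,0,0,-0.2],
])

```text
time: 14.22
tool_pos: [0.5375, 0.1119, 0.1595]
tool_rot: [-3.139, -0.012, -0.044]
contact_force: [1.4, -0.8, 0.0]
opening: 0.0691
grip_force: 0.0
```

Emit:
step_arm([
  [0.75,-1,-4,0,0,0,-0.1],
  [0.75,-2,-8,0,0,0,-0.2],
  [0.75,-3,-12,0,0,0,-0.3],
  [0.75,-4,-15,0,0,0,-0.3],
  [0.75,-5,-18,0,0,0,-0.3],
])

```text
time: 14.63
tool_pos: [0.4837, -0.0725, 0.1543]
tool_rot: [3.141, -0.001, -0.345]
contact_force: [0.4, -0.0, 0.9]
opening: 0.0691
grip_force: 0.0
```

```bash
python3 -c "
from h import *
m=camera_model('wrist');im=snap('wrist','w4.png')
s=observe();print(s['tool_pos'],s['tool_rot'],proj(m,[.442,-.2,.04]),np.linalg.inv(np.array(m['world_to_cam']))[:3,3])
snap('top','t4.png')"
```

```text
[ 0.48250371 -0.07668264  0.1541697 ] [ 3.13872283e+00 -6.97041013e-04 -3.46846673e-01] (np.float64(452.0358724463057), np.float64(195.17022831791041)) [ 0.56359091 -0.10267297  0.31183838]
```

View pics/w4.png

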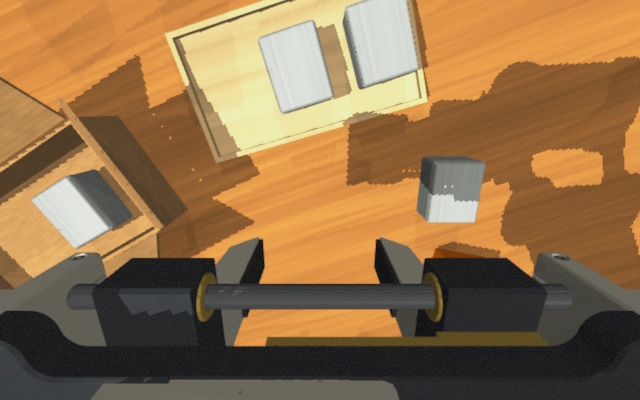

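View pics/t4.png

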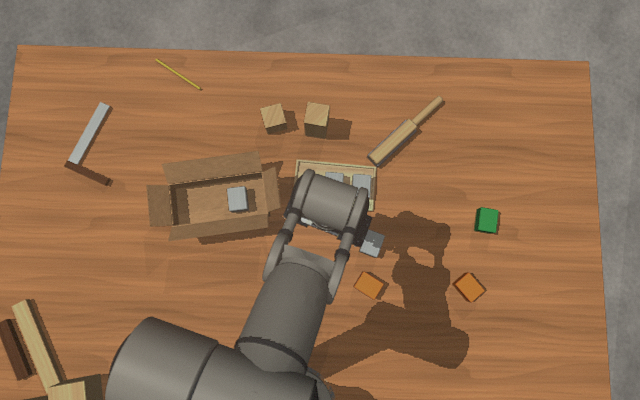

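Emit:
step_arm([
  [0.75,-1.5,-4,-1,0,0,0],
  [0.75,-3,-8,-3,0,0,0],
  [0.75,-4.2,-12,-5,0,0,0],
  [0.75,-4.2,-13.1,-5,0,0,0],
  [0.75,-4.2,-13.1,-5,0,0,0],
], grip_force=30)

```text
time: 15.15
tool_pos: [0.4416, -0.2045, 0.1027]
tool_rot: [3.141, 0.001, -0.348]
contact_force: [-0.7, -0.5, -0.1]
opening: 0.0686
grip_force: 0.0
```

Emit:
step_arm([
  [0.75,0,0,-2,0,0,0],
  [0.75,0,0,-5,0,0,0],
  [0.75,0,0,-8.5,0,0,0],
  [0.75,0,0,-8.5,0,0,0],
  [0.0,0,0,-8.5,0,0,0],
])

```text
time: 15.57
tool_pos: [0.442, -0.2002, 0.0182]
tool_rot: [-3.141, 0.003, -0.343]
contact_force: [-0.0, -0.4, -0.4]
opening: 0.0655
grip_force: 0.0
```

Emit:
step_arm([
  [0,0,0,0,0,0,0],
  [0,0,0,0,0,0,0],
  [0,0,0,0,0,0,0],
  [0,0,0,0,0,0,0],
  [0,0,0,0,0,0,0],
])

```text
time: 15.98
tool_pos: [0.4438, -0.2023, 0.0209]
tool_rot: [3.141, -0.004, -0.344]
contact_force: [0.4, 1.1, 8.6]
opening: 0.0499
grip_force: 30.0
```

Emit:
step_arm([
  [0,0,0,3,0,0,0],
  [0,0,0,6,0,0,0],
  [0,0,0,9,0,0,0],
  [0,0,0,13,0,0,0],
  [0,0,0,15,0,0,0],
])

```text
time: 16.4
tool_pos: [0.4433, -0.2021, 0.1734]
tool_rot: [3.14, -0.005, -0.344]
contact_force: [0.7, -1.0, -3.8]
opening: 0.0495
grip_force: 30.0
```

Emit:
step_arm([
  [0,0,0,0,0,0,0],
  [0,0,0,0,0,0,0],
  [0,0,0,0,0,0,0],
  [0,0,0,0,0,0,0],
  [0,0,0,0,0,0,0],
])

```text
time: 16.82
tool_pos: [0.4415, -0.2011, 0.1671]
tool_rot: [-3.141, 0.004, -0.344]
contact_force: [-0.4, -1.0, -3.7]
opening: 0.0502
grip_force: 30.0
```

Emit:
step_arm([
  [0,0,0,0,0,0,0],
  [0,0,0,0,0,0,0],
  [0,0,0,0,0,0,0],
])

```text
time: 17.07
tool_pos: [0.4422, -0.2015, 0.1683]
tool_rot: [-3.141, 0.001, -0.344]
contact_force: [-0.4, 0.0, -4.1]
opening: 0.0497
grip_force: 30.0
```

Emit:
step_arm([
  [0,1,3,0.5,0,0,0.05],
  [0,2,6,1,0,0,0.1],
  [0,3,9,1,0,0,0.15],
  [0,4,12,1,0,0,0.2],
  [0,5,16,1,0,0,0.25],
], grip_force=40)

```text
time: 17.48
tool_pos: [0.4929, -0.0414, 0.1788]
tool_rot: [3.141, -0.001, -0.093]
contact_force: [1.8, -1.0, -3.0]
opening: 0.05
grip_force: 40.0
```

Emit:
step_arm([
  [0,1,3,0,0,0,0.05],
  [0,2,6,0,0,0,0.1],
  [0,3,9,0,0,0,0.15],
  [0,4,12,0,0,0,0.2],
  [0,4.8,16,0,0,0,0.25],
])

```text
time: 17.9
tool_pos: [0.541, 0.1188, 0.1786]
tool_rot: [3.141, -0.0, 0.157]
contact_force: [0.1, -0.6, -3.4]
opening: 0.05
grip_force: 40.0
```

Emit:
step_arm([
  [0,0,4,0,0,0,0],
  [0,0,8,0,0,0,0],
  [0,0,12,0,0,0,0],
  [0,0,14,0,0,0,0],
  [0,0,14,0,0,0,0],
])

```text
time: 18.32
tool_pos: [0.5395, 0.2631, 0.1782]
tool_rot: [-3.14, 0.0, 0.161]
contact_force: [-1.4, -0.3, -4.8]
opening: 0.0497
grip_force: 40.0
```

Emit:
step_arm([
  [0,0,0,0,0,0,0],
  [0,0,0,-3,0,0,0],
  [0,0,0,-6,0,0,0],
  [0,0,0,-9,0,0,0],
  [0,0,0,-10,0,0,0],
])

```text
time: 18.73
tool_pos: [0.538, 0.256, 0.0744]
tool_rot: [3.14, 0.008, 0.154]
contact_force: [-1.6, -1.0, -5.0]
opening: 0.0503
grip_force: 40.0
```

Emit:
step_arm([
  [0,0,0,-1.5,0,0,0],
  [0,0,0,-3,0,0,0],
  [0,0,0,-4.5,0,0,0],
  [0,0,0,-5.2,0,0,0],
  [0,0,0,-5.4,0,0,0],
])

```text
time: 19.15
tool_pos: [0.5403, 0.2573, 0.0249]
tool_rot: [3.141, 0.002, 0.155]
contact_force: [-4.3, -3.7, 6.3]
opening: 0.0497
grip_force: 40.0
```

Emit:
step_arm([
  [0.75,0,0,0,0,0,0],
  [0.75,0,0,0,0,0,0],
  [0.75,0,0,0,0,0,0],
  [0.75,0,0,0,0,0,0],
  [0.75,0,0,3,0,0,0],
])

```text
time: 19.57
tool_pos: [0.5373, 0.2573, 0.0507]
tool_rot: [3.14, 0.009, 0.156]
contact_force: [-1.2, -0.8, -0.2]
opening: 0.0686
grip_force: 0.0
```

Emit:
step_arm([
  [0.75,0,0,4,0,0,0],
  [0.75,0,0,8,0,0,0],
  [0.75,0,0,12,0,0,0],
  [0,0,0,13.2,0,0,0],
  [0,0,0,13.2,0,0,0],
])

```text
time: 19.98
tool_pos: [0.5426, 0.2593, 0.1923]
tool_rot: [-3.14, -0.01, 0.156]
contact_force: [0.9, -0.4, 1.2]
opening: 0.0598
grip_force: 0.0
```

```bash
python3 -c "
from h import *
snap('wrist','w5.png')
s=observe();print(s['tool_pos'],s['tool_rot'])"
```

```text
[0.54129614 0.25877168 0.18922899] [-3.14084392 -0.00507815  0.15598374]
```

View pics/w5.png

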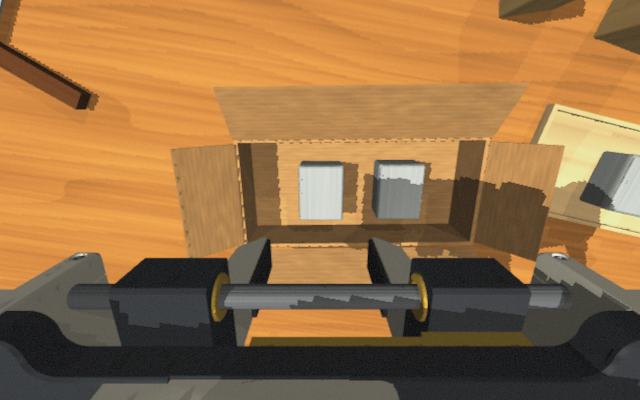

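Emit:
step_arm([
  [0,-0.6,4,0,0,0,0],
  [0,-1.2,8,0,0,0,0],
  [0,-2,12,0,0,0,0],
  [0,-2.6,16.5,0,0,0,0],
  [0,-2.6,16.5,0,0,0,0],
])

```text
time: 20.45
tool_pos: [0.5112, 0.4293, 0.184]
tool_rot: [-3.14, 0.003, 0.161]
contact_force: [-1.4, -2.0, -0.5]
opening: 0.0224
grip_force: 0.0
```

Emit:
step_arm([
  [0,0,0,-3,0,0,0],
  [0,0,0,-6,0,0,0],
  [0,0,0,-9,0,0,0],
  [0,0,0,-11.1,0,0,0],
  [0,0,0,-11.1,0,0,0],
])

```text
time: 20.87
tool_pos: [0.5107, 0.4206, 0.0684]
tool_rot: [3.136, 0.012, 0.156]
contact_force: [-0.5, -0.3, -0.6]
opening: 0.0005
grip_force: 0.0
```

Emit:
step_arm([
  [0,0.2,-1.2,0,0,0,0],
  [0,0.4,-2.2,0.2,0,0,0],
  [0,0.5,-3.2,0.4,0,0,0],
  [0,0.7,-4.2,0.7,0,0,0],
  [0,0.8,-5.1,1,0,0,0],
])

```text
time: 21.28
tool_pos: [0.5235, 0.371, 0.0878]
tool_rot: [-3.141, -0.003, 0.155]
contact_force: [0.9, 0.3, -0.4]
opening: 0.0003
grip_force: 0.3
```

Emit:
step_arm([
  [0,0.2,-1,0.2,0,0,0],
  [0,0.4,-2,0.4,0,0,0],
  [0,0.5,-3,0.6,0,0,0],
  [0,0.7,-4,0.8,0,0,0],
  [0,0.8,-4.9,1,0,0,0],
])

```text
time: 21.7
tool_pos: [0.5306, 0.3221, 0.0959]
tool_rot: [3.141, 0.0, 0.155]
contact_force: [-0.1, 1.0, -0.3]
opening: 0.0003
grip_force: 0.3
```

```bash
python3 -c "
from h import *
m=camera_model('scene');im=snap('scene','s6.png')
cv2.imwrite('pics/s6c.png',cv2.resize(im[150:300,280:500,::-1],None,fx=3,fy=3))
s=observe();print(s['tool_pos'],s['contact_force'])"
```

```text
[0.53099715 0.32076164 0.09632029] [ 0.81008296 -0.69858153  0.64756384]
```

View pics/s6c.png

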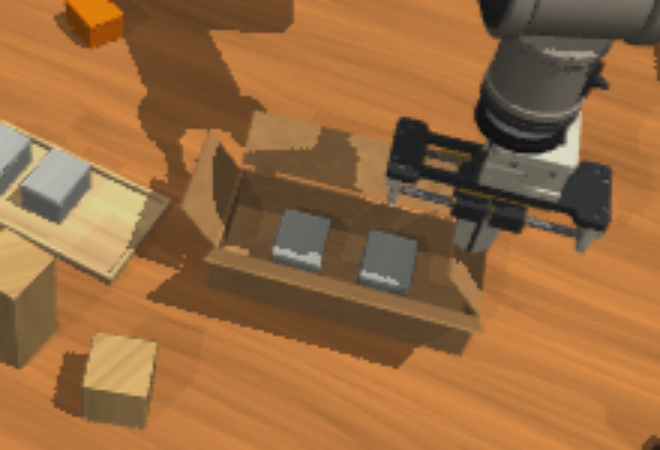

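Emit:
step_arm([
  [0,0.2,-1.5,0,0,0,0],
  [0,0.2,-1.5,-1,0,0,0],
  [0,0.2,-1.5,-2,0,0,0],
  [0,0.2,-1.5,-2.9,0,0,0],
  [0,0.2,-1.5,-3.1,0,0,0],
])

```text
time: 22.17
tool_pos: [0.5317, 0.3081, 0.0629]
tool_rot: [3.14, 0.002, 0.156]
contact_force: [-3.5, -3.4, 10.3]
opening: 0.0001
grip_force: 5.3
```

Emit:
step_arm([
  [0,0,0,-0.1,0,0,0],
  [0,0,0,-0.2,0,0,0],
])

```text
time: 22.33
tool_pos: [0.5318, 0.3081, 0.0628]
tool_rot: [3.14, 0.002, 0.157]
contact_force: [-3.6, -5.1, 15.0]
opening: 0.0007
grip_force: 7.4
```

Emit:
step_arm([
  [0,0,0,4,0,0,0],
  [0,0,0,8,0,0,0],
  [0,0.5,-3,12,0,0,0],
  [0,1.1,-7,13,0,0,0],
  [0,1.7,-11,13,0,0,0],
])

```text
time: 22.75
tool_pos: [0.5499, 0.2048, 0.1958]
tool_rot: [-3.141, -0.007, 0.16]
contact_force: [1.2, -1.0, -1.1]
opening: 0.0006
grip_force: 0.0
```

Emit:
step_arm([
  [0,0.6,-4,0,0,0,0],
  [0,1.2,-8,0,0,0,0],
  [0,1.8,-12,0,0,0,0],
  [0,2.4,-16,0,0,0,0],
  [0,3,-18.7,0,0,0,0],
])

```text
time: 23.17
tool_pos: [0.5784, 0.0138, 0.1916]
tool_rot: [3.141, 0.002, 0.155]
contact_force: [0.5, -0.1, 0.2]
opening: 0.0004
grip_force: 0.0
```

Emit:
step_arm([
  [0,0,0,0,0,0,0],
  [0,0,0,-3,0,0,0],
  [0,0,0,-6,0,0,0],
  [0,0,0,-9,0,0,0],
  [0,0,0,-11.2,0,0,0],
])

```text
time: 23.58
tool_pos: [0.5771, 0.0179, 0.0773]
tool_rot: [-3.14, 0.004, 0.157]
contact_force: [-0.0, 0.5, -0.8]
opening: 0.0003
grip_force: 0.0
```

Emit:
step_arm([
  [0,0,0,0,0,0,0],
  [0,-0.2,1.2,0,0,0,0],
  [0,-0.4,2.5,0.2,0,0,0],
  [0,-0.6,3.7,0.5,0,0,0],
  [0,-0.8,4.9,0.8,0,0,0],
])

```text
time: 24.0
tool_pos: [0.5711, 0.0676, 0.0905]
tool_rot: [3.141, -0.003, 0.157]
contact_force: [0.4, -0.1, -0.1]
opening: 0.0004
grip_force: 0.3
```

Emit:
step_arm([
  [0,-0.1,0.9,0.1,0,0,0],
  [0,-0.3,1.8,0.3,0,0,0],
  [0,-0.4,2.7,0.5,0,0,0],
  [0,-0.6,3.6,0.7,0,0,0],
  [0,-0.7,4.5,0.8,0,0,0],
])

```text
time: 24.42
tool_pos: [0.5634, 0.1116, 0.0969]
tool_rot: [3.142, -0.0, 0.156]
contact_force: [0.0, -0.5, -0.3]
opening: 0.0009
grip_force: 0.3
```

Emit:
step_arm([
  [0,-0.2,1.5,0,0,0,0],
  [0,-0.2,1.5,-1,0,0,0],
  [0,-0.2,1.5,-2,0,0,0],
  [0,-0.2,1.5,-3,0,0,0],
  [0,-0.2,1.5,-3.4,0,0,0],
])

```text
time: 24.83
tool_pos: [0.5615, 0.1255, 0.0619]
tool_rot: [-3.141, 0.001, 0.155]
contact_force: [-11.7, 0.6, 37.0]
opening: 0.0005
grip_force: 18.1
```

Emit:
step_arm([
  [0,0,0,0,0,0,0],
  [0,0,0,0,0,0,0],
])

```text
time: 25.0
tool_pos: [0.5612, 0.1254, 0.0629]
tool_rot: [-3.141, 0.001, 0.155]
contact_force: [-3.9, 1.8, 12.3]
opening: 0.0004
grip_force: 6.2
```

Emit:
step_arm([
  [0,0,0,4,0,0,0],
  [0,0,0,8,0,0,0],
  [0,-1,0.5,12,0,0,0],
  [0,-4,2,13,0,0,0],
  [0,-7.5,4,13,0,0,0],
])

```text
time: 25.42
tool_pos: [0.4889, 0.1646, 0.195]
tool_rot: [3.141, -0.007, 0.152]
contact_force: [0.5, 1.5, -0.7]
opening: 0.0007
grip_force: 0.0
```

Emit:
step_arm([
  [0,-3.5,1.5,0,0,0,0],
  [0,-7.3,3.3,0,0,0,0],
  [0,-7.3,3.3,-1,0,0,0],
  [0,-7.3,3.3,-4,0,0,0],
  [0,-7.3,3.3,-7,0,0,0],
])

```text
time: 25.83
tool_pos: [0.4138, 0.1987, 0.1222]
tool_rot: [-3.141, -0.003, 0.156]
contact_force: [-0.1, -0.7, -0.4]
opening: 0.0004
grip_force: 0.0
```

Emit:
step_arm([
  [0,0,0,-2,0,0,0],
  [0,0,0,-4.2,0,0,0],
  [0,0,0,-4.2,0,0,0],
  [0,0,0,-4.2,0,0,0],
])

```text
time: 26.17
tool_pos: [0.4128, 0.1979, 0.0794]
tool_rot: [3.141, 0.004, 0.155]
contact_force: [0.3, 0.2, 0.2]
opening: 0.0003
grip_force: 0.0
```

```bash
python3 -c "
from h import *
im=snap('top','t7.png')
im=im[130:260,130:390,::-1]; a=cv2.resize(im,None,fx=2.5,fy=2.5)
b=snap('scene','s7.png')[150:280,280:500,::-1]; b=cv2.resize(b,(650,250))
cv2.imwrite('pics/c7.png',np.vstack([a,b]))
s=observe();print(s['tool_pos'],s['contact_force'])"
```

```text
[0.4142636  0.19854483 0.08118355] [1.19146466 0.45165388 1.20217234]
```

View pics/c7.png

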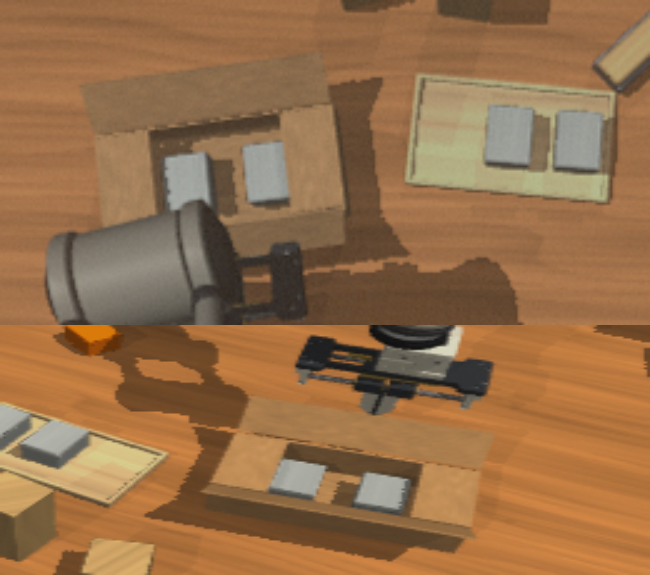

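Emit:
step_arm([
  [0,1,0.2,0,0,0,0],
  [0,2,0.3,0,0,0,0],
  [0,3,0.5,0.2,0,0,0],
  [0,4,0.6,0.4,0,0,0],
  [0,5,0.8,0.6,0,0,0],
])

```text
time: 26.68
tool_pos: [0.4646, 0.2067, 0.0882]
tool_rot: [-3.142, -0.002, 0.156]
contact_force: [-1.4, 0.0, 0.5]
opening: 0.0004
grip_force: 0.4
```

Emit:
step_arm([
  [0,1,0.2,0.2,0,0,0],
  [0,2,0.3,0.4,0,0,0],
  [0,3,0.5,0.6,0,0,0],
  [0,4,0.6,0.8,0,0,0],
  [0,5,0.8,1,0,0,0],
])

```text
time: 27.1
tool_pos: [0.5145, 0.2147, 0.0982]
tool_rot: [-3.142, -0.002, 0.156]
contact_force: [-1.3, -0.8, -0.2]
opening: 0.0005
grip_force: 0.3
```

Emit:
step_arm([
  [0,1.3,0.2,0,0,0,0],
  [0,1.3,0.2,-1,0,0,0],
  [0,1.3,0.2,-2,0,0,0],
  [0,1.3,0.2,-2.6,0,0,0],
  [0,1.3,0.2,-3,0,0,0],
])

```text
time: 27.52
tool_pos: [0.5253, 0.2164, 0.0661]
tool_rot: [3.141, 0.002, 0.156]
contact_force: [-13.2, -5.1, 41.2]
opening: 0.0004
grip_force: 21.1
```

Emit:
step_arm([
  [0,0,0,0,0,0,0],
  [0,0,0,0,0,0,0],
])

```text
time: 27.68
tool_pos: [0.5252, 0.2164, 0.0667]
tool_rot: [3.141, 0.002, 0.156]
contact_force: [-3.1, -1.6, 7.1]
opening: 0.0002
grip_force: 3.5
```

Emit:
step_arm([
  [0,0,0,4,0,0,0],
  [0,0,0,8,0,0,0],
  [0,1,0.2,12,0,0,0],
  [0,4,0.6,12.5,0,0,0],
  [0,8,1.2,12.5,0,0,0],
])

```text
time: 28.1
tool_pos: [0.6068, 0.2294, 0.1963]
tool_rot: [-3.141, -0.006, 0.157]
contact_force: [1.2, 0.2, 0.4]
opening: 0.0005
grip_force: 0.0
```

Emit:
step_arm([
  [0,4,0.6,0,0,0,0],
  [0,8,1.3,0,0,0,0],
  [0,8,1.3,-1,0,0,0],
  [0,8,1.3,-4,0,0,0],
  [0,8,1.3,-7,0,0,0],
])

```text
time: 28.52
tool_pos: [0.6869, 0.2418, 0.1199]
tool_rot: [-3.142, -0.001, 0.156]
contact_force: [0.4, -0.7, -0.5]
opening: 0.0004
grip_force: 0.0
```

Emit:
step_arm([
  [0,0,0,-2,0,0,0],
  [0,0,0,-4.1,0,0,0],
  [0,0,0,-4.1,0,0,0],
  [0,0,0,-4.1,0,0,0],
])

```text
time: 28.85
tool_pos: [0.6851, 0.2414, 0.0788]
tool_rot: [3.141, 0.004, 0.156]
contact_force: [1.2, -0.0, 1.5]
opening: 0.0003
grip_force: 0.0
```

Emit:
step_arm([
  [0,-1,-0.2,0,0,0,0],
  [0,-2,-0.3,0,0,0,0],
  [0,-3,-0.5,0.1,0,0,0],
  [0,-4,-0.6,0.2,0,0,0],
  [0,-5,-0.8,0.4,0,0,0],
])

```text
time: 29.27
tool_pos: [0.6379, 0.2341, 0.0878]
tool_rot: [-3.141, -0.006, 0.156]
contact_force: [0.4, 0.2, 0.5]
opening: 0.0006
grip_force: 0.5
```

Emit:
step_arm([
  [0,-1,-0.2,0.2,0,0,0],
  [0,-2,-0.3,0.4,0,0,0],
  [0,-3,-0.5,0.6,0,0,0],
  [0,-4,-0.6,0.8,0,0,0],
  [0,-5,-0.8,1,0,0,0],
])

```text
time: 29.68
tool_pos: [0.5873, 0.2261, 0.0972]
tool_rot: [-3.141, -0.005, 0.156]
contact_force: [-0.1, 0.2, 0.4]
opening: 0.0004
grip_force: 0.3
```

Emit:
step_arm([
  [0,-1,-0.2,0,0,0,0],
  [0,-1.8,-0.3,0,0,0,0],
  [0,-1.8,-0.3,-1,0,0,0],
  [0,-1.8,-0.3,-2,0,0,0],
  [0,-1.8,-0.3,-2.6,0,0,0],
])

```text
time: 30.1
tool_pos: [0.5685, 0.2227, 0.0673]
tool_rot: [3.142, 0.001, 0.156]
contact_force: [0.0, 0.5, 0.9]
opening: 0.0005
grip_force: 0.3
```

Emit:
step_arm([
  [0,0,0,-0.2,0,0,0],
  [0,0,0,-0.4,0,0,0],
  [0,0,0,-0.4,0,0,0],
])

```text
time: 30.35
tool_pos: [0.5686, 0.2227, 0.0664]
tool_rot: [3.141, 0.0, 0.156]
contact_force: [-8.6, -2.4, 20.5]
opening: 0.0004
grip_force: 10.6
```

Shut. Back off and look.

Emit:
step_arm([
  [0,0,0,4,0,0,0],
  [0,0,0,8,0,0,0],
  [0,0,0,12,0,0,0],
  [0,-2,-4,14,0,0,0],
  [0,-5,-7,14,0,0,0],
])

```text
time: 30.77
tool_pos: [0.5272, 0.1581, 0.2074]
tool_rot: [3.141, -0.009, 0.158]
contact_force: [0.1, -0.4, -0.4]
opening: 0.0005
grip_force: 0.0
```

Emit:
step_arm([
  [0,-2,-4,0,0,0,0],
  [0,-4,-8,0,0,0,0],
  [0,-6,-12,0,0,0,0],
  [0,-7,-15,0,0,0,0],
  [0,-7,-15,0,0,0,0],
])

```text
time: 31.18
tool_pos: [0.4515, 0.0027, 0.2035]
tool_rot: [3.14, 0.002, 0.151]
contact_force: [1.3, 0.0, -0.4]
opening: 0.0004
grip_force: 0.0
```

```bash
python3 -c "
from h import *
im=snap('top','t8.png')
im=im[130:260,130:390,::-1]; a=cv2.resize(im,None,fx=2.5,fy=2.5)
b=snap('scene','s8.png')[150:280,280:500,::-1]; b=cv2.resize(b,(650,250))
cv2.imwrite('pics/c8.png',np.vstack([a,b]))
s=observe();print(s['tool_pos'],s['time'])"
```

```text
[0.45356544 0.0065919  0.20376657] 31.2833
```

View pics/c8.png

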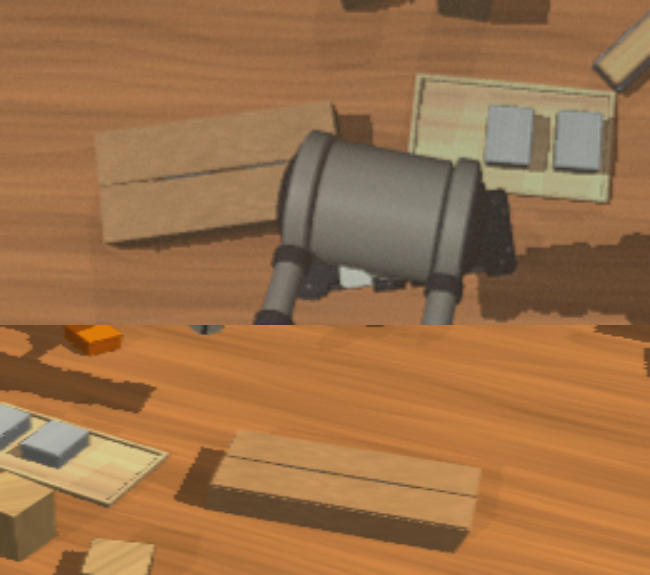

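The carton is closed flat (seam visible along its middle), and both empty tins lie side by side in the tray.

```bash
python3 -c "
from cell import *
print(hand_in())"
```

```text
the job is handed in; nothing more can be done
None
```

Job handed in: of the four tins on the bench, the two full ones are in the carton, which is closed flat (short flaps first, then long), and the two empty ones lie side by side in the tray.

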